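# Bearing run-down check on a coasting faceplate

### The job

Check the bearing of the run-down rig: with the shut fingers push the blue crank grip so that the faceplate turns anticlockwise seen from above, at about a quarter turn per second, and let it go so that it coasts freely. Without touching the plate again, hold the shut fingertips like a sensor a few centimetres above the orange target pad and travel with the pad as it coasts, staying over it until the plate has stopped by itself, and finish there, hovering over the pad. Do not touch the orange pad, do not strike or overspeed the plate, and leave the other things on the bench alone.

Things in the scene. Friction and masses are not known exactly. Their poses are not given: they have to be found in the camera images.
- rig: run-down rig fixed to the bench: green base 240 x 240 x 14 mm and hub under a round aluminium faceplate, 250 mm diameter, 14 mm thick. Origin: centre of the base's underside, on the axis of rotation, z up. Place and yaw vary. Rotating mass 2.4 kg, inertia 0.018 kg m2 (nominal, differs up to 30 percent), dry friction 0.0012 N m, viscous 0.0015 N m s/rad: coasts 10 to 18 s from 1.5 rad/s
- hub (a point): point on the axis of rotation at the height of the faceplate's upper face (100 mm above the bench). A dark nut, 28 mm radius, with a brass end stands to 18 mm above that face at the centre
- rotor (a joint): angle of the faceplate about the vertical axis, rad, growing anticlockwise seen from above; no stops, any angle at the start, at rest. At 0 the crank grip lies on the rig's +x side of the axis. It turns on by its own inertia. To be let go at over 0.8 rad/s (1.5 is good); over 2.8 rad/s is overspeed
- grip_top (a point): centre of the top of the blue crank grip: upright cylinder fixed on the plate 90 mm from the axis, 24 mm in diameter, top 36 mm above the plate's upper face (136 mm above the bench), with a dark collar 36 mm wide and 4 mm high at its foot. Push it sideways to turn the plate
- pad_top (a point): centre of the top of the orange target pad: disc 60 mm wide, 6 mm thick, on the plate 90 mm from the axis, straight across the axis from the crank grip, top 106 mm above the bench, white dot in its middle. Turns with the plate. Following counts with the TCP within 30 mm sideways of it and 30 to 100 mm above it (fingertips 11 to 81 mm above); a TCP 50 mm above it or more also clears the crank grip
- wrench: steel wrench lying on the bench to the right, bystander
- screwdriver: screwdriver lying on the bench to the left, bystander
- bearing: steel bearing ring, 60 mm outside diameter, 16 mm high, on the bench to the right, bystander
- gear: dark steel gear, about 80 mm across, 18 mm high, on the bench to the left, bystander
- oil: yellow oil bottle with a red cap, 52 mm in diameter, 120 mm tall, upright on the bench to the right, bystander

How it is judged:
On the way, in this order (a step that is already met when the one before it is completed fails the run):
1. the faceplate turns anticlockwise at over 0.8 rad/s with nothing of the robot touching it (velocity of joint rotor above 0.8 rad/s and contact force between each of the arm, the fingers and rig below 0.1 N), for 0.1 s.
2. the tool stays over the moving pad for 5 s on end (TCP within 30 mm sideways and 30 to 100 mm above it) while the plate coasts at over 0.25 rad/s, untouched (velocity of joint rotor above 0.25 rad/s and horizontal distance between the grasp point and pad_top below 0.03 m and z of the grasp point in the frame of pad_top between 0.03 and 0.1 m and contact force between each of the arm, the fingers and rig below 0.1 N), for 5 s.
3. the tool is still over the pad as the plate, untouched, slows through its last turning (0.12 to 0.02 rad/s) (velocity of joint rotor between 0.02 and 0.12 rad/s and horizontal distance between the grasp point and pad_top below 0.03 m and z of the grasp point in the frame of pad_top between 0.03 and 0.1 m and contact force between each of the arm, the fingers and rig below 0.1 N), for 0.3 s.
At the end, for the whole second after the job is handed in: the faceplate has stopped (under 0.02 rad/s) and the TCP hovers over the orange pad: within 30 mm sideways of its centre and 30 to 100 mm above it (velocity of joint rotor between -0.02 and 0.02 rad/s and horizontal distance between the grasp point and pad_top below 0.03 m and z of the grasp point in the frame of pad_top between 0.03 and 0.1 m); the robot touches nothing.
It fails at once if the fingertips come down onto the orange pad (TCP less than 20 mm above it, within 35 mm of its centre) (horizontal distance between the grasp point and pad_top below 0.035 m and z of the grasp point in the frame of pad_top below 0.02 m).
It fails at once if the plate is struck or forced (over 40 N) (contact force between any of the fingers, the arm and rig above 40 N).
It fails at once if the plate overspeeds (2.8 rad/s) (velocity of joint rotor above 2.8 rad/s or velocity of joint rotor below -2.8 rad/s).
It fails at once if a bystander on the bench is moved more than 20 mm (distance of any of wrench, screwdriver, bearing, gear, oil from where it was at the start of the episode above 0.02 m).
It also fails if it takes over 67 s, if anything falls off the work surface, if the arm or the gripper's body presses on something with over 40 N, if the wrist force passes 120 N, or if a joint passes its speed limit or range.

### The arm

A 6-joint arm with a two-finger parallel gripper is mounted at the origin on the work surface. World frame = base frame: x ahead of the robot, y to its left, z up, the work surface at z = 0. Lengths are in m, angles in rad, forces in N, time in s.
With the tool pointing down it reaches from about 0.35 to 1 m from the base axis. Payload 7.1 kg.
Tool frame: the origin (TCP) lies between the finger pads, 19 mm behind the fingertips; this is the grasp point; z points along the fingers, y is the line along which they close (so a half turn about z gives the same grasp; the last joint's range is limited). The gripper opens to 85 mm and grips with 20 to 120 N. Pads are 22 mm wide; open, the fingers measure 114 mm over their backs; the gripper's body (76 mm by 85 mm) begins 54 mm behind the grasp point. The pads swing forward as they close: fully open they stand 13 mm farther back than shut.
Start: joints at [1.259, 0.423, 1.63, -0, 1.089, -0.019], TCP at [0.18, 0.598, 0.25] pointing down, gripper open.
Joint ranges: [-3, 3], [-0.9, 2.11], [0.09, 2.58], [-1.31, 4.45], [0.11, 2.69], [-2.54, 2.54]. Speed limits (rad/s): [2.39, 2.39, 3.01, 3.14, 3.14, 3.14].

### API

Orientations are given as a rotation vector (axis times angle).
In Python, from rig import manip gives the robot as it stands. The module is installed in compiled form; this text tells all that it offers. Calls block until the motion is done:
- manip.move_to(position, orientation): joint-space move of the TCP to a pose.
- manip.servo_line(position, orientation=None, rate=0.15): straight line of the TCP; orientation=None keeps the orientation; rate is the mean speed in m/s.
- manip.set_joints(angles): joint-space move.
- manip.command_gripper(opening, f_grip=None): finger opening in m; f_grip is the grip in N (None keeps the last); returns when the fingers have stopped.
- manip.hold(seconds).
- manip.solve_ik(position, orientation): joint angles nearest the present ones, or None.
- manip.camera(name): name is "scene" or "top" or "wrist"; returns a dict with "image" (480x640x3 uint8, red, green, blue), "fx", "fy", "cx", "cy" (pixels), "cam_to_world" (4x4, takes a point from camera to world coordinates); the wrist camera has in their place "mount" (4x4, takes a point from camera to tool coordinates, whose origin is the TCP and whose axes are the flange's). Camera axes: x right, y down, z forward; pixel columns grow to the right and rows downward; lengths in m; the calibration is good to about 2 mm. A picture is of the moment at which its call begins: read the wrist's pose just before it. There is no depth.
A pose or a line that the arm cannot do raises manip.IKError and nothing moves.
- manip.sign_off(): hands the job in; it is judged then, once.
Readings, each from a call of its own:
- manip.get_time(): time.
- manip.get_joint_positions(): joint angles.
- manip.get_joint_vel(): joint speeds.
- manip.get_tau(): joint torques, N m.
- manip.get_position(): TCP position.
- manip.get_ee_rot(): TCP orientation.
- manip.get_contact_force(): force on the tool from outside, world axes, zero at the start.
- manip.get_torque(): the same for the moment, N m.
- manip.get_width(): finger opening in m.
- manip.get_grip_force(): force on a finger pad.
Only numpy, scipy, OpenCV 4.12 (cv2) and the standard library are available. Lean on these libraries where they do the work, as an engineer would, in place of code of your own. Each camera call takes 0.05 s, during which the arm holds its last target. There are 200 camera calls.

## Working session

There is one attempt and no reset: what is moved stays moved. The work goes in short steps, each a Python script; the robot and the scene stay as the last script left them, time stands still between calls to the robot, and variables do not carry over. Pictures are saved under pics/ and viewed, at most 10 in all, crops included, and the job is handed in when it is done.

```bash
mkdir -p pics; ls; python3 - <<'E'
from rig import manip
import cv2,numpy as np
print(manip.get_time(),manip.get_position(),manip.get_ee_rot(),manip.get_width())
for n in ["scene","top"]:
    c=manip.camera(n); cv2.imwrite(f"pics/{n}0.png",c["image"][:,:,::-1])
    print(n,c["fx"],c["cx"],c["cy"],np.round(c["cam_to_world"],3).tolist())
print(np.round(manip.camera("wrist")["mount"],3).tolist(),manip.get_time())
E
```

```text
pics
0.0 [0.18020051 0.59789746 0.24923194] [-4.58329292e-01 -3.10767196e+00  2.44914869e-03] 0.0856810239726605
scene 580.7103502310921 311.69917010138863 227.77206017364725 [[-0.399, 0.785, -0.474, 1.209], [0.917, 0.337, -0.213, 0.287], [-0.007, -0.519, -0.855, 1.348], [0.0, 0.0, 0.0, 1.0]]
top 439.2466020061746 313.8155158372986 242.62922305850546 [[0.004, -0.995, 0.101, 0.431], [-1.0, -0.002, 0.019, -0.008], [-0.018, -0.101, -0.995, 1.034], [0.0, 0.0, 0.0, 1.0]]
[[0.002, -0.946, -0.324, 0.083], [1.0, 0.002, 0.002, -0.0], [-0.001, -0.324, 0.946, -0.124], [0.0, 0.0, 0.0, 1.0]] 0.15
```

View pics/top0.png

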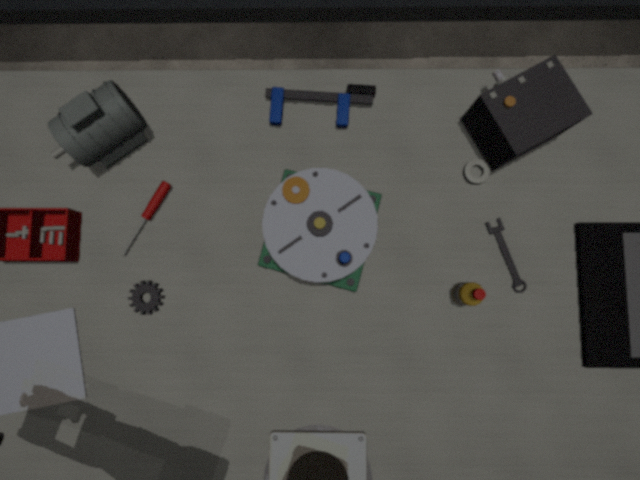

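View pics/scene0.png

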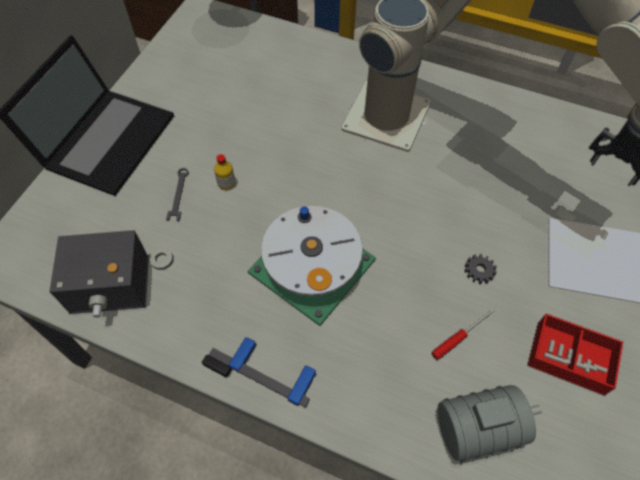

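Top view: plate centre at about (320,225), orange pad at (296,190), blue grip at (344,257), all clear of the bystanders. The scene view agrees, with the grip at (305,213) and the pad at (319,279).

```bash
cat > h.py <<'E'
from rig import manip
import cv2,numpy as np
from scipy.spatial.transform import Rotation as R
def pose():
    T=np.eye(4);T[:3,:3]=R.from_rotvec(manip.get_ee_rot()).as_matrix();T[:3,3]=manip.get_position();return T
def snap(name):
    T=pose() if name=="wrist" else None
    c=manip.camera(name)
    c["T"]=T@np.array(c["mount"]) if name=="wrist" else np.array(c["cam_to_world"])
    return c
def ray(c,px,z):
    d=c["T"][:3,:3]@np.array([(px[0]-c["cx"])/c["fx"],(px[1]-c["cy"])/c["fy"],1]);o=c["T"][:3,3]
    return (o+d*(z-o[2])/d[2])[:2]
def hsv(c): return cv2.cvtColor(c["image"],cv2.COLOR_RGB2HSV)
RNG=dict(orange=((8,140,90),(22,255,255)),blue=((105,110,40),(125,255,255)),white=((0,0,110),(179,40,255)))
def blobs(c,col,amin=30):
    m=cv2.inRange(hsv(c),*map(np.array,RNG[col]))
    cs,_=cv2.findContours(m,cv2.RETR_EXTERNAL,cv2.CHAIN_APPROX_NONE)
    return sorted([k for k in cs if cv2.contourArea(k)>amin],key=cv2.contourArea,reverse=True)
def mid(k): m=cv2.moments(k);return (m["m10"]/m["m00"],m["m01"]/m["m00"])
def down(yaw): # tool z down, tool x along heading yaw
    x=np.array([np.cos(yaw),np.sin(yaw),0]);z=np.array([0,0,-1.])
    return R.from_matrix(np.c_[x,np.cross(z,x),z]).as_rotvec()
E
python3 - <<'E'
from h import *
for n in ["top","scene"]:
    c=snap(n)
    for col,z in [("orange",.106),("blue",.136),("white",.1)]:
        for k in blobs(c,col)[:5]:
            print(n,col,cv2.contourArea(k),np.round(mid(k)),np.round(ray(c,mid(k),z),4))
    h=hsv(c)
    for p in ([(296,180),(344,257),(320,260)] if n=="top" else [(305,213),(319,272),(340,260)]): print(p,h[p[1],p[0]])
E
```

```text
top orange 443.5 [295. 190.] [0.6395 0.0493]
top orange 47.5 [510. 101.] [ 0.8365 -0.4162]
top orange 47.0 [468. 295.] [ 0.4172 -0.3134]
top blue 379.5 [276. 105.] [0.8163 0.0896]
top blue 332.5 [343. 109.] [ 0.8073 -0.0515]
top blue 88.5 [344. 257.] [ 0.4922 -0.0531]
top white 9263.5 [321. 227.] [ 0.5601 -0.0067]
top white 5936.0 [ 39. 356.] [0.2851 0.5883]
top white 2111.0 [319. 451.] [ 0.0996 -0.0036]
(296, 180) [ 17 162 113]
(344, 257) [110 158 105]
(320, 260) [113   9 119]
scene orange 1858.0 [523.  18.] [-0.4659  0.2837]
scene orange 358.5 [319. 279.] [0.6436 0.0503]
scene orange 52.0 [311. 244.] [ 0.5635 -0.0047]
scene orange 50.5 [112. 267.] [ 0.8124 -0.4194]
scene blue 603.0 [327.  14.] [-0.2044 -0.284 ]
scene blue 443.5 [301. 385.] [0.8992 0.119 ]
scene blue 372.0 [242. 354.] [ 0.8886 -0.0263]
scene blue 72.5 [304. 213.] [ 0.5045 -0.0495]
scene white 202146.0 [352. 262.] [0.5663 0.1042]
scene white 26871.0 [111. 425.] [ 1.1247 -0.2165]
scene white 465.5 [598.  70.] [-0.3285  0.5452]
scene white 422.5 [401.  24.] [-0.291  -0.0661]
scene white 411.5 [512.  51.] [-0.3083  0.2881]
(305, 213) [108 181 107]
(319, 272) [ 17 205 168]
(340, 260) [ 94  10 172]
```

```bash
python3 - <<'E'
from h import *
print("x axis",pose()[:3,0])
for y in (-56,124): 
    for p in [(.5,-.05,.131),(.62,.05,.16),(.567,0,.3)]: print(y,p,manip.solve_ik(p,down(np.radians(y))))
manip.command_gripper(0.0)
print(manip.get_time(),manip.get_width())
yaw=np.radians(-56)
ok=manip.solve_ik((.567,0,.33),down(yaw))
if ok is None: yaw+=np.pi
x=np.array([np.cos(yaw),np.sin(yaw),0])
manip.move_to(np.array([.567,0,.33])-.06*x,down(yaw)); print(manip.get_time(),manip.get_position())
c=snap("wrist"); cv2.imwrite("pics/w1.png",c["image"][:,:,::-1])
for col,z in [("orange",.106),("blue",.136)]:
    for k in blobs(c,col)[:3]: print(col,cv2.contourArea(k),np.round(mid(k)),np.round(ray(c,mid(k),z),4))
p=manip.get_position()
for d,r in [(.01,.1),(.03,.15),(.03,.3)]:
    t=manip.get_time();q=manip.get_position();p=p+[0,0,d];manip.servo_line(p,rate=r);print(d,r,manip.get_time()-t,manip.get_position()-q,np.abs(manip.get_joint_vel()).max())
E
```

```text
x axis [-9.57443717e-01  2.88620037e-01  4.46365798e-05]
-56 (0.5, -0.05, 0.131) [-0.12335275  0.42861479  1.97640715  0.          0.73657071  2.42482796]
-56 (0.62, 0.05, 0.16) None
-56 (0.567, 0, 0.3) [-0.0209892   0.2830018   1.71343131  0.          1.14515954  2.52719151]
124 (0.5, -0.05, 0.131) [-0.12335275  0.42861479  1.97640715  0.          0.73657071 -0.7167647 ]
124 (0.62, 0.05, 0.16) [ 0.06133841  0.52866203  1.6956076   0.          0.91732303 -0.53207354]
124 (0.567, 0, 0.3) [-0.0209892   0.2830018   1.71343131  0.          1.14515954 -0.61440114]
1.0167 0.00024570930919999627Traceback (most recent call last):
  File "<stdin>", line 11, in <module>
rig.IKError: the arm cannot take that pose within its joint ranges
```

```bash
python3 - <<'E'
from h import *
yaw=np.radians(124)
x=np.array([np.cos(yaw),np.sin(yaw),0])
manip.move_to(np.array([.567,0,.33])+.0*x,down(yaw)); print(manip.get_time(),manip.get_position())
c=snap("wrist"); cv2.imwrite("pics/w1.png",c["image"][:,:,::-1]); print(c["fx"])
for col,z in [("orange",.106),("blue",.136)]:
    for k in blobs(c,col)[:3]: print(col,cv2.contourArea(k),np.round(mid(k)),np.round(ray(c,mid(k),z),4))
p=manip.get_position()
for d,r in [(.01,.1),(-.03,.15),(.03,.3)]:
    t=manip.get_time();q=manip.get_position();p=p+[0,0,d];manip.servo_line(p,rate=r);print(d,r,manip.get_time()-t,manip.get_position()-q,np.abs(manip.get_joint_vel()).max())
E
```

```text
3.5583 [0.56697295 0.00075665 0.32985292]
373.7477684719739
orange 2733.0 [413. 204.] [0.6403 0.05  ]
orange 382.0 [319. 211.] [ 0.57  -0.005]
blue 1635.5 [565. 253.] [0.7732 0.0943]
blue 1184.5 [473. 340.] [ 0.7657 -0.0225]
blue 538.0 [219. 215.] [ 0.4946 -0.0513]
0.01 0.1 0.25 [0.00047105 0.00042441 0.01066734] 0.015579578590357489
-0.03 0.15 0.35000000000000053 [-0.00099936 -0.00037767 -0.03143094] 0.029099410177544718
0.03 0.3 0.25 [ 2.16961597e-03 -7.86425713e-05  3.37087631e-02] 0.04370600744187438
```

View pics/w1.png

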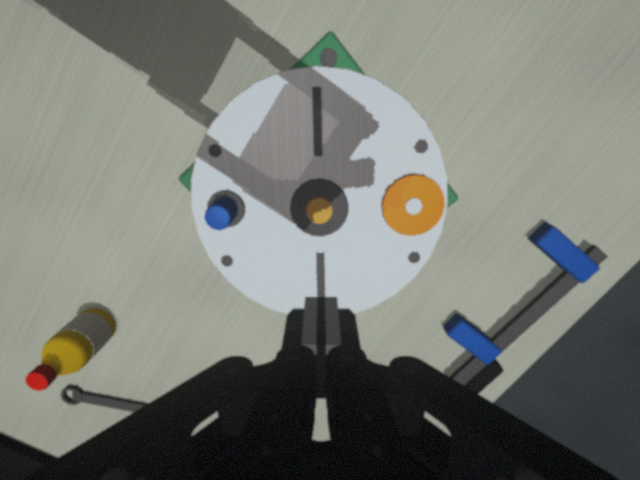

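Wrist view: pad at (413,204) with its white dot, grip at (219,215), nut at (319,211). All three give one consistent axis. Next I push, lift clear and measure the speed.

```bash
sed -i 's/(8,140,90)/(8,130,60)/' h.py; cat >> h.py <<'E'
C=np.array([.566,-.0016])
def pad_angle():
    """(time, angle of pad, source) from the wrist view of the pad, else the top view of the grip"""
    t=manip.get_time();c=snap("wrist")
    for k in blobs(c,"orange",300):
        (u,v),r=cv2.minEnclosingCircle(k)
        if u-r<2 or u+r>637 or v-r<2: continue
        p=ray(c,(u,v),.106);d=p-C;rad=np.linalg.norm(ray(c,(u+r,v),.106)-p)
        if abs(np.linalg.norm(d)-.09)<.012 and .026<rad<.034: return t,np.arctan2(d[1],d[0]),"w"
    t=manip.get_time();c=snap("top")
    for k in blobs(c,"blue",40):
        d=ray(c,mid(k),.132)-C
        if abs(np.linalg.norm(d)-.09)<.015: return t,np.arctan2(-d[1],-d[0]),"t"
    return None
E
python3 - <<'E'
from h import *
import json
yaw=np.radians(124)
print(pad_angle())
t,a,s=pad_angle(); g=C-.09*np.array([np.cos(a),np.sin(a)]); print("grip",g)
f=a+np.pi+np.radians(22); n=np.array([np.cos(f),np.sin(f)]); h=np.array([-n[1],n[0]])
s=(g-C)@h-.027
P=lambda s,z:np.r_[C+.087*n+s*h,z]
o=down(np.arctan2(-h[1],-h[0]))
manip.move_to(P(s,.2),o); manip.servo_line(P(s,.131),o,rate=.08)
print("down",manip.get_position()-P(s,.131),manip.get_contact_force())
manip.servo_line(P(s,.131),o,rate=.05)
print(pad_angle(),manip.get_time())
manip.servo_line(P(s+.08,.131),o,rate=.08)
print(manip.get_time(),manip.get_position()-P(s+.08,.131))
manip.servo_line(P(s+.08,.176),o,rate=.3)
L=[]
for i in range(3):
    L.append(pad_angle());print(L[-1])
json.dump([l for l in L if l],open("log.json","w")); print(manip.get_time())
E
```

```text
(4.4583, np.float64(0.610250337040376), 'w')
grip [ 0.4918119 -0.0525522]
down [ 3.57496550e-04 -2.80433958e-05  3.43385946e-04] [ 0.81615405 -0.44156024 -0.20771789]
None 6.6583
7.8083 [-0.00053744  0.00025091 -0.00011127]
None
(8.2583, np.float64(2.919563370571701), 't')
(8.3083, np.float64(3.020602973569938), 'w')
8.3583
```

```bash
cat > follow.py <<'E'
from h import *
import json
L=[l for l in json.load(open("log.json"))]; A=[]; rows=[]
def add():
    m=pad_angle()
    if m:
        a=m[1]
        if L: a=L[-1][1]+(a-L[-1][1]+.5)%(2*np.pi)-.5   # forward-going unwrap
        L.append((m[0],a,m[2]))
def fit(now):
    q=np.array([(l[0]-now,l[1]) for l in L if now-l[0]<2.2])
    span=np.ptp(q[:,0]); 
    return np.polyfit(q[:,0],q[:,1],2 if span>1.2 and len(q)>4 else 1)
for i in range(4): add()
n=0; still=0
while manip.get_time()<58 and still<6:
    t=manip.get_time(); k=fit(t); w=max(np.polyval(np.polyder(k),0),0)
    dt=.2; p=manip.get_position()
    for _ in range(3):
        th=np.polyval(k,0)+w*dt; tg=np.r_[C+.09*np.array([np.cos(th),np.sin(th)]),.176]
        d=np.linalg.norm(tg-p); T=max(.08,d/.5); dt=T+.1
    if d>.001: manip.servo_line(tg,rate=max(d/T,.01))
    else: manip.hold(.1)
    now=manip.get_time(); th=np.polyval(k,0)+w*(now-t); q=C+.09*np.array([np.cos(th),np.sin(th)])
    rows.append((round(now,2),round(w,3),round(1e3*np.linalg.norm(manip.get_position()[:2]-q)),L[-1][2],round(t-L[-1][0],2)))
    n+=1
    if len(L)<8 or w<.8 or n%2==0: 
        if len(rows)<100 : add()
    still=still+1 if w<.006 and now-L[-1][0]<1 else 0
json.dump(L,open("log2.json","w"))
for r in rows[:14]+rows[14::4]+rows[-3:]: print(*r)
print(len(rows),len(L),manip.get_time(),manip.get_position(),L[-3:])
E
python3 follow.py
```

```text
8.81 1.687 10 w 0.05
9.11 1.601 7 w 0.05
9.41 1.574 8 w 0.05
9.66 1.574 9 w 0.3
9.96 1.353 8 w 0.05
10.21 1.299 8 w 0.3
10.51 1.273 7 w 0.05
10.76 1.241 8 w 0.3
11.06 1.193 7 w 0.05
11.31 1.342 8 w 0.3
11.61 1.261 8 w 0.05
11.86 1.261 8 w 0.3
12.16 1.176 7 w 0.05
12.41 1.176 7 w 0.3
12.71 1.098 7 w 0.05
13.81 0.948 6 w 0.05
14.91 0.803 5 w 0.05
16.06 0.568 3 w 0.05
17.26 0.448 3 w 0.05
18.46 0.332 2 w 0.05
19.66 0.24 1 w 0.05
20.86 0.143 1 w 0.05
22.06 0.06 0 w 0.05
22.81 0.002 0 w 0.05
23.41 0 0 w 0.05
23.26 0 0 w 0.05
23.41 0 0 w 0.05
23.56 0 0 w 0.05
56 51 23.6083 [0.6550529  0.01129265 0.17598881] [(23.2583, np.float64(12.717044125476178), 'w'), (23.4083, np.float64(12.716988921189618), 'w'), (23.5583, np.float64(12.717041165791088), 'w')]
```

```bash
python3 - <<'E'
from h import *
c=snap("wrist"); cv2.imwrite("pics/w9.png",c["image"][:,:,::-1])
k=[k for k in blobs(c,"orange",300)][0]; print(ray(c,cv2.minEnclosingCircle(k)[0],.106),manip.get_position())
c=snap("top")
for k in blobs(c,"blue",40): print("pad from grip",2*C-ray(c,mid(k),.132))
E
```

```text
[0.65547205 0.01198093] [0.65506979 0.01129361 0.17600447]
```

View pics/w9.png

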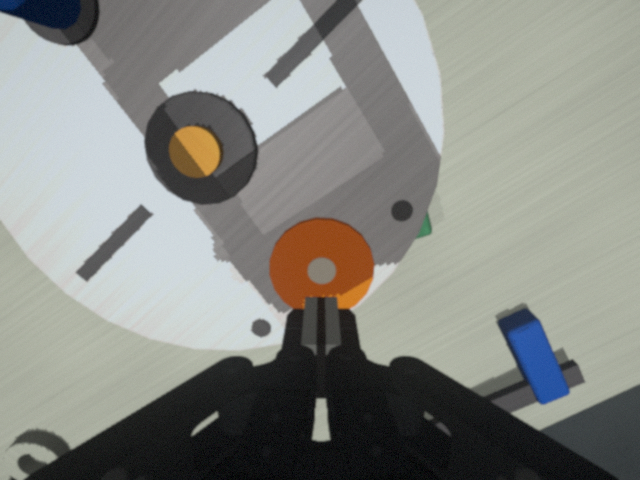

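The pad's white dot is at (321,270), about where a point straight below the TCP should appear (v≈266). The tool is centred over the stopped pad.

```bash
python3 -c "
from rig import manip
print(manip.sign_off())"
```

```text
the job is handed in; nothing more can be done
None
```

I pushed the plate anticlockwise to about 2 rad/s (a bit over the quarter turn per second asked, but under the 2.8 limit) and let it coast; the fingertips stayed within about 10 mm of the orange pad by my estimates until it stopped, and I handed the job in hovering 70 mm (TCP) above it, but no verdict came back.

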